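# Close the pressing jig and press the heat sink home

## Task

Close the pressing jig: push its leaning-back lid up past upright until its own weight takes it, and keep off it while it swings down by itself onto the heat sink in the socket. Then press down steadily on the lid's front lip until the heat sink is driven fully home against the bottom of its press-fit socket, keep about 20 N on it there for a second (never more than 25 N), and let go with the lid lying closed. Touch only the lid, and leave the parts beside the jig where they are.

Things in the scene. Friction and masses are not known exactly. Their poses are not given: they have to be found in the camera images.
- jig: The pressing jig, fixed: an aluminium base plate 200 (x) x 180 (y) mm, top face 12 mm above the bench, with a lid. Origin on the bench under the plate's centre. x runs along the hinge, y from the closed lid's lip towards the hinge (the open lid leans to +y, the robot's left within 0.35 rad), z up.
- jig_hinge (a point): Middle of the hinge axis, 56 mm above the bench and 70 mm to +y of the jig's centre; same axes as the jig (x along the hinge). Two dark steel lugs stand at 70 mm to either side along the hinge; they reach 9 mm above the axis and 17 mm behind it (+y).
- lid (a joint): Lid angle, rad: 0 level, 1.57 upright, 2.0 leaning back on its stop. Starts at 1.75 to 1.95. The hinge rubs (0.10 N m) and is damped: pushed towards the jig's -y the lid (0.34 kg) stays put until, somewhere between 1.25 and 0.95, its weight takes it; then it swings down in 1 to 2 s and rests on the heat sink, 0.04 to 0.19 ajar. With the sink home it lies at 0 to 0.14.
- lid_middle (a point): Middle of the lid's outer face, 66 mm from the hinge axis: on top when closed, at the back (+y) when open, where it is pushed over. The lid is an aluminium plate 130 mm along the hinge, 6 mm thick, ending 125 mm from the hinge axis. Two 6 mm high ribs lie 52 mm to either side; the middle is plain.
- lid_lip (a point): Where to press: middle of the outer (top) face of the lid's front lip, 115 mm from the hinge axis. The lip is 70 mm wide along the hinge. A rounded rubber bar under the lid, 70 mm from the hinge axis, bears on the heat sink.
- sink_center (a point): Centre of the black finned heat sink, 50 (along the hinge) x 30 x 22 mm high, in the socket's guide walls at the jig's middle (2 mm play). It must go down 3 to 8 mm more, how far cannot be seen; it stays where it is pressed to. Moving it takes 12 N on it, 4 to 8 N at the lid's lip; on the hard bottom that rises by some 5 N per mm at the lip: feel for it, and go slowly (10 mm/s).
- spare_sink: A spare black heat sink 30 x 50 x 22 mm lying loose in front of the jig's lip side (-y side), origin under its centre: a bystander.
- terminal: A green terminal block 21 x 60 x 20 mm lying loose on the same side, origin under its centre: a bystander.
- tweezers: Steel tweezers 13 x 120 x 10 mm lying loose behind the hinge (+y side), under where the open lid leans, origin under their centre: a bystander.
There are look-alikes about, which are no part of the job. What is shaped like the part that bears sink_center but red is not meant.

How it is judged:
By the outcome, as a careful person would: the job done as asked, in the order asked, and still so for the second after the job is handed in, with the robot touching nothing.
It also fails if it takes over 56 s, if anything falls off the work surface, if the arm or the gripper's body presses on something with over 40 N, if the wrist force passes 120 N, or if a joint passes its speed limit or range.

## Robot

A 7-joint arm with a two-finger parallel gripper is mounted at the origin on a cart in front of the work surface, level with it; the furniture and walls round the work are solid. World frame = base frame: x ahead of the robot, y to its left, z up, the work surface at z = 0. Lengths are in m, angles in rad, forces in N, time in s.
With the tool pointing down it reaches from about 0.35 to 0.9 m from the base axis. Payload 7.2 kg.
Tool frame: the origin (TCP) lies midway between the tips of the shut fingers; the grasp point (between the pads) lies robot.tcp_to_grasp behind it (robot.tcp_to_grasp is the distance from the TCP to the grasp point, in m); y points along the fingers, z is the direction in which the jaws open and shut, and the axes are right-handed (so a half turn about y gives the same grasp; the last joint's range is limited). The gripper opens to 85 mm and grips with 20 to 120 N. Pads are 22 mm wide; open, the fingers measure 114 mm over their backs; the gripper's body (76 mm by 85 mm) begins 54 mm behind the grasp point. The pads swing forward as they close: fully open they stand 13 mm farther back than shut.
Start: joints at [1.172, 0.411, -0.013, 1.596, 0.006, 1.134, -0.082], TCP at [0.203, -0.591, 0.231] pointing down, gripper open.
Joint ranges: [-2.95, 2.95], [-0.29, 1.99], [-1.47, 1.44], [0.14, 2.54], [-1.03, 4.17], [0.13, 1.85], [-2.86, 2.86]. Speed limits (rad/s): [2.39, 2.39, 3.01, 3.01, 3.14, 3.14, 3.14].

## Interface

Orientations are given as a unit quaternion [x, y, z, w].
In Python, from cell import monitor, get_image, get_calibration, workorder, spotter, robot gives the robot as it stands. The module is installed in compiled form; this text tells all that it offers.
- The arm moves only by the tool servo_tool, never from a script. Its argument "motion" is a list of rows, each a list of 7 numbers: the turn, a rotation vector about the tool's x, y, z as a fraction of full scale, then the shift along the tool's x, y, z as a fraction of full scale, then the closure, from 0 (fully open) to 1 (shut). A call has exactly 8 rows; each row shifts and turns the pose as measured when the row begins, along the tool's axes as they then stand; what a row does not reach is not made up. Full scale, the value 1, is 0.1 m for a shift and 0.5 rad for a turn. A row lasts 1/10 s, in which the tool goes at most 50 mm and 8.59 degrees, less where a joint would pass 70% of its speed; a pose out of reach is approached as far as the arm can. A call with a number of a shift or a turn outside -1 to 1 is refused whole. A call with a gripper value outside its range is refused whole. The fingers move at their own pace and stop on an object; "newtons" is the grip in N (left out, the last holds). Time passes only in rows, so rows that do not move let the fingers close, or fill a call up. It gives the time, the measured TCP pose, the force and the opening at its end, in the units of the state.
- monitor.observe(): the state, without advancing time (a new reading comes with each control period).
- get_image(name): name is "scene" or "side" or "wrist"; returns the picture (480x640x3 uint8, red, green, blue); there is no depth.
- get_calibration(name): a dict with "fx", "fy", "cx", "cy" (pixels), "rvec" (rotation vector, rad) and "tvec" (3), from world to camera coordinates, as OpenCV has them; the wrist camera has in their place "mount" (4x4, takes a point from camera to tool coordinates, whose origin is the TCP and whose axes are the tool frame's). Camera axes: x right, y down, z forward; pixel columns grow to the right and rows downward; lengths in m; the calibration is good to about 2 mm. A picture is of the moment at which its call begins: read the wrist's pose just before it. get_calibration takes no time and is no camera call.
- workorder.close_job(): hands the job in, once; it reports no verdict.
Trained networks look in the newest picture that a camera, given by its name, has taken for a name from the list of things; names that differ only in an ending like _2 or _b are one class to them, and where a whole thing is asked for, a point or a joint stands for the part that bears it (a point fixed in the world has none). Each returns a list of dicts, best first, with "score" (0 to 1); they miss things now and then, are a little off and sometimes report something else, mostly with a low value. They report only what shows in the picture. A call takes as long as a camera call. They do not tell look-alikes from the thing itself.
- spotter.trace(camera, label): "region" (480x640 bool, what is visible of it).
- spotter.landmark_of(camera, label): "at" ([x, y, z] in m, in world coordinates, good to about 4 mm: a listed point, or the origin of a listed thing).
The state is a dict: "clock": time; "q": joint angles; "dq": joint speeds; "effort": joint torques, N m; "tcp_pos": TCP position; "ee_rot": TCP orientation; "force": force on the tool from outside, world axes, zero at the start; "torque": the same for the moment, N m; "opening": finger opening in m.
Only numpy, scipy, OpenCV 4.12 (cv2) and the standard library are available. Lean on these libraries where they do the work, as an engineer would, in place of code of your own. Each camera call takes 0.05 s, during which the arm holds its last target.

## Working session

There is one attempt and no reset: what is moved stays moved. The work goes in short steps, Python scripts to look and compute and a tool call to move; the robot and the scene stay as the last step left them, time stands still between calls to the robot, and variables do not carry over. Pictures are saved under pics/ and viewed, and the job is handed in when it is done.

Besides the shell and the picture viewer there is one more tool, called after "Request:" as name(argument=value, ...) on one line, values as JSON. servo_tool: Moves the arm, as the interface text tells. Shift numbers are shares of 0.1 m and turn numbers shares of 0.5 rad, none past 1 either way. Its arguments: {"type":"object","properties":{"motion":{"type":"array"},"newtons":{"type":"number"}},"required":["motion"]}

```bash
mkdir -p pics; ls
cat > h.py <<'E'
import numpy as np, cv2
from scipy.spatial.transform import Rotation as R
from cell import monitor, get_image, get_calibration, workorder, spotter, robot
def save(cam,n):
    im=get_image(cam); cv2.imwrite('pics/'+n+'.png',im[:,:,::-1]); return im
def st():
    s=monitor.observe(); print('t',round(s['clock'],2),'tcp',np.round(s['tcp_pos'],4),'rot',np.round(R.from_quat(s['ee_rot']).as_matrix(),3).tolist(),'F',np.round(s['force'],2),'T',np.round(s['torque'],2),'op',s['opening'])
    return s
E
python3 - <<'E'
from h import *
st(); print(robot.tcp_to_grasp, monitor.observe()['q'])
save('scene','s0')
for l in ['jig','jig_hinge','lid_middle','lid_lip','sink_center','tweezers']:
    try: print(l,[(np.round(d['at'],3).tolist(),round(d['score'],2)) for d in spotter.landmark_of('scene',l)][:3])
    except Exception as e: print(l,e)
save('side','d0')
for l in ['jig','jig_hinge','lid_middle','lid_lip','sink_center','tweezers']:
    try: print(l,[(np.round(d['at'],3).tolist(),round(d['score'],2)) for d in spotter.landmark_of('side',l)][:3])
    except Exception as e: print(l,e)
st()
E
```

```text
pics
t 0.0 tcp [ 0.2028 -0.5906  0.2305] rot [[-0.946, -0.001, 0.325], [-0.325, 0.001, -0.946], [0.0, -1.0, -0.002]] F [-0.81  0.16 -0.02] T [ 0.   -0.    0.08] op 0.08534063970747402
0.0187 [ 1.17175389  0.41189138 -0.01274     1.59704066  0.00560499  1.1343127
 -0.08219135]
jig [([0.486, 0.066, -0.002], 0.77)]
jig_hinge [([0.49, 0.136, 0.052], 0.67)]
lid_middle [([0.489, 0.168, 0.112], 0.85)]
lid_lip [([0.496, 0.181, 0.162], 0.79)]
sink_center [([0.584, 0.276, 0.015], 0.93), ([0.481, 0.069, 0.043], 0.63)]
tweezers [([0.495, 0.219, 0.001], 0.88), ([0.48, 0.067, -0.004], 0.72)]
jig [([0.48, 0.07, -0.006], 0.98), ([0.495, 0.181, 0.164], 0.72)]
jig_hinge [([0.49, 0.138, 0.054], 0.89)]
lid_middle [([0.494, 0.168, 0.119], 0.83)]
lid_lip [([0.494, 0.179, 0.164], 0.8), ([0.492, 0.14, 0.055], 0.67)]
sink_center [([0.479, 0.07, 0.045], 0.65), ([0.584, 0.275, 0.007], 0.57), ([0.481, 0.07, -0.005], 0.34)]
tweezers [([0.493, 0.216, -0.001], 0.44)]
t 0.7 tcp [ 0.203  -0.5911  0.2313] rot [[-0.946, -0.0, 0.325], [-0.325, -0.0, -0.946], [0.0, -1.0, 0.0]] F [ 0.46 -0.35  0.31] T [-0.    0.   -0.02] op 0.08541374767455592
```

View pics/s0.png

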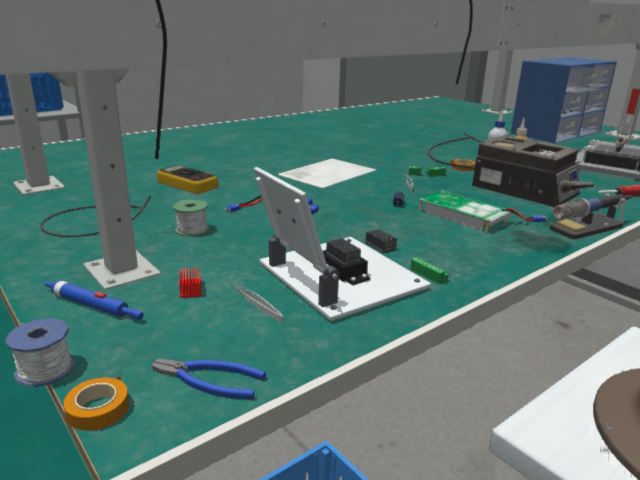

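View pics/d0.png

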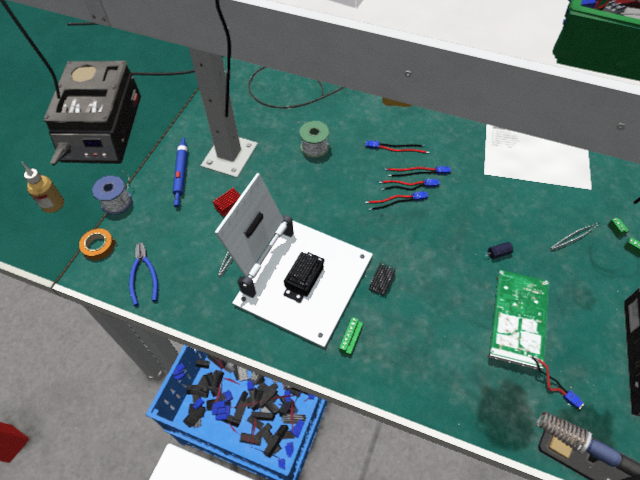

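```bash
cat >> h.py <<'E'
def cam(n):
    c=get_calibration(n); K=np.array([[c['fx'],0,c['cx']],[0,c['fy'],c['cy']],[0,0,1]]); Rm=cv2.Rodrigues(np.array(c['rvec'],float))[0]; t=np.array(c['tvec'],float).ravel(); return K,Rm,t
def ray(n,uv):
    K,Rm,t=cam(n); d=Rm.T@np.linalg.inv(K)@np.array([uv[0],uv[1],1.]); return -Rm.T@t,d
def onz(n,uv,z):
    o,d=ray(n,uv); return o+d*(z-o[2])/d[2]
def tri(a,b):
    o1,d1=ray('scene',a);o2,d2=ray('side',b)
    s=np.linalg.lstsq(np.c_[d1,-d2],o2-o1,rcond=None)[0]; p,q=o1+s[0]*d1,o2+s[1]*d2
    return np.round((p+q)/2,3),round(float(np.linalg.norm(p-q)),3)
def proj(n,P):
    c=get_calibration(n);return cv2.projectPoints(np.atleast_2d(np.array(P,float)),np.array(c['rvec'],float),np.array(c['tvec'],float),cam(n)[0],None)[0][:,0]
E
python3 - <<'E'
from h import *
print('campos',ray('scene',(0,0))[0],ray('side',(0,0))[0])
for n,f,box in [('scene','s0',(225,150,225,170)),('side','d0',(210,165,200,190))]:
    im=cv2.imread(f'pics/{f}.png');x,y,w,h=box
    cv2.imwrite(f'pics/{f}z.png',cv2.resize(im[y:y+h,x:x+w],None,fx=3,fy=3,interpolation=cv2.INTER_CUBIC))
print('post base', onz('scene',(122,268),0), onz('side',(229,155),0))
print('cable end',tri((157,157),(228,118)))
# post top/beam bottom: 
print('post top',tri((97,68),(205,50)))
E
```

```text
campos [-0.06088313  0.56093807  0.38445559] [ 0.08028771 -0.12861261  0.84762242]
post base [0.70527187 0.32802212 0.        ] [6.97931924e-01 3.30219982e-01 1.11022302e-16]
cable end (array([0.646, 0.276, 0.18 ]), 0.007)
post top (array([0.684, 0.323, 0.29 ]), 0.024)
```

View pics/s0z.png

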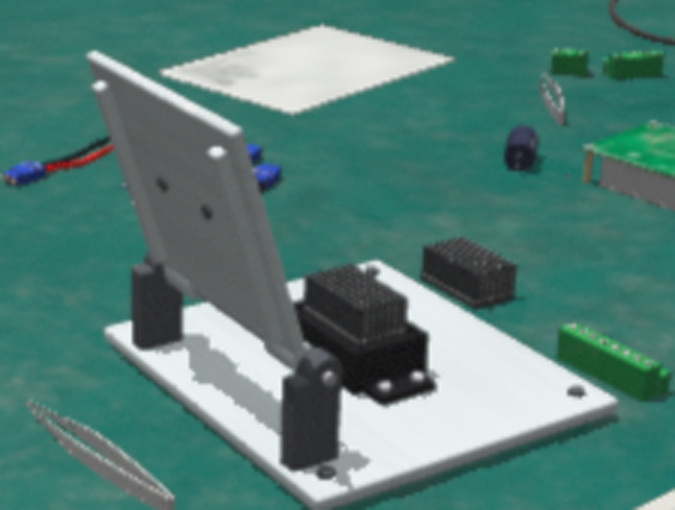

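View pics/d0z.png

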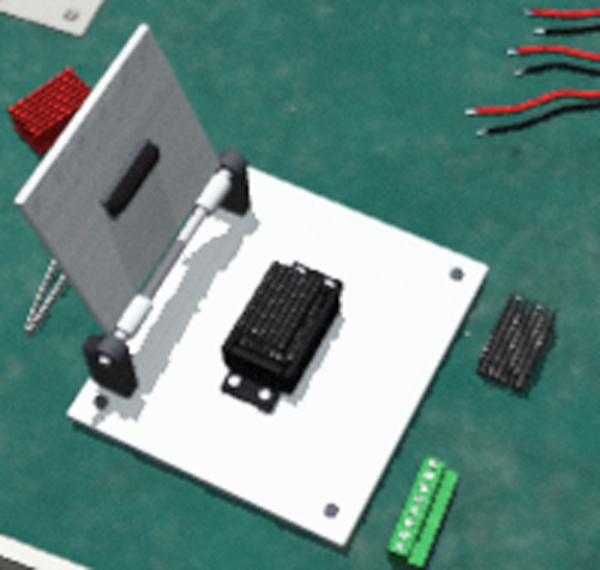

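Run:
```python
from h import *
print('cable1-B',tri((157,157),(55,85)),'cable2-B',tri((458,82),(55,85)),'cab2-A',tri((458,82),(228,118)))
for b in [(408,75),(622,125)]:
  for a in [(323,22),(115,70),(505,15)]: print(a,b,tri(a,b))
# beam lower edge seen in side (right) for guessed z
for z in (.3,.4,.5): print(z, onz('side',(300,97),z), onz('side',(500,125),z), onz('scene',(250,55),z))
A=[];B=[]
sc=lambda u,v:(225+u/3,150+v/3); sd=lambda u,v:(210+u/3,165+v/3)
for uv in [(105,332),(318,503),(617,405),(376,263)]: print('sc corner',onz('scene',sc(*uv),.012).round(4))
for uv in [(67,415),(345,546),(488,267),(250,167)]: print('sd corner',onz('side',sd(*uv),.012).round(4))
print('lid top corners',tri(sc(90,53),sd(145,25)),tri(sc(240,130),sd(18,200)))
```

```text
cable1-B (array([0.447, 0.396, 0.297]), 0.126) cable2-B (array([0.288, 0.218, 0.415]), 0.227) cab2-A (array([0.374, 0.088, 0.372]), 0.177)
(323, 22) (408, 75) (array([ 0.657, -0.024,  0.355]), 0.005)
(115, 70) (408, 75) (array([0.952, 0.113, 0.196]), 0.237)
(505, 15) (408, 75) (array([ 0.438, -0.087,  0.437]), 0.168)
(323, 22) (622, 125) (array([ 0.822, -0.268,  0.306]), 0.193)
(115, 70) (622, 125) (array([ 0.901, -0.072,  0.245]), 0.582)
(505, 15) (622, 125) (array([ 0.548, -0.295,  0.399]), 0.085)
0.3 [0.61672712 0.12035917 0.3       ] [ 0.66406931 -0.16347694  0.3       ] [0.76298121 0.05031861 0.3       ]
0.4 [0.51876922 0.07489504 0.4       ] [ 0.55746637 -0.15711045  0.4       ] [-0.21251885  0.65491975  0.4       ]
0.5 [0.42081133 0.02943091 0.5       ] [ 0.45086343 -0.15074396  0.5       ] [-1.18801891  1.25952089  0.5       ]
sc corner [0.5818 0.1539 0.012 ]
sc corner [0.3878 0.1706 0.012 ]
sc corner [ 0.3697 -0.0034  0.012 ]
sc corner [ 0.5668 -0.0223  0.012 ]
sd corner [0.388  0.1662 0.012 ]
sd corner [ 0.3722 -0.0124  0.012 ]
sd corner [ 0.5697 -0.0294  0.012 ]
sd corner [0.5855 0.1348 0.012 ]
lid top corners (array([0.555, 0.175, 0.172]), 0.002) (array([0.427, 0.186, 0.173]), 0.0)
```

Request:
servo_tool(motion=[[0,0,0,-0.41,-0.1,-0.24,1],[0,0,0,-0.41,-0.1,-0.24,1],[0,0,0,-0.41,-0.1,-0.24,1],[0,0,0,-0.41,-0.1,-0.24,1],[0,0,0,-0.41,-0.1,-0.24,1],[0,0,0,-0.41,-0.1,-0.24,1],[0,0,0,-0.41,0,-0.24,1],[0,0,0,-0.41,0,-0.24,1]], newtons=40)

```text
clock: 1.5
tcp_pos: [0.4539, -0.301, 0.2929]
ee_rot: [0.111, -0.697, 0.7, -0.11]
force: [0.5, 0.2, -0.7]
opening: 0.0
```

Request:
servo_tool(motion=[[0,0.267,0,-0.19,0,-0.45,1],[0,0.267,0,-0.13,0,-0.47,1],[0,0.267,0,-0.06,0,-0.49,1],[0,0,0,0,0,-0.49,1],[0,0,0,0,0,-0.49,1],[0,0,0,0,0,-0.49,1],[0,0,0,0,0,-0.49,1],[0,0,0,0,0,-0.49,1]])

```text
clock: 2.3
tcp_pos: [0.4896, 0.093, 0.2932]
ee_rot: [-0.034, -0.705, 0.708, 0.029]
force: [1.4, -0.5, 1.3]
opening: -0.0002
```

Run:
```python
from h import *
st()
```

```text
t 2.3 tcp [0.4896 0.093  0.2932] rot [[-0.996, 0.007, -0.089], [0.089, -0.005, -0.996], [-0.008, -1.0, 0.005]] F [ 1.42 -0.48  1.25] T [ 0.02 -0.06  0.05] op -0.0002025884016892876
```

Request:
servo_tool(motion=[[0,0,0,0.03,0,-0.48,1],[0,0,0,0.03,0,-0.48,1],[0,0,0,0.02,0,-0.48,1],[0,0,0,0,0.3,0,1],[0,0,0,0,0.35,0,1],[0,0,0,0,0.35,0,1],[0,0,0,0,0.35,0,1],[0,0,0,0,0.2,0,1]])

```text
clock: 3.1
tcp_pos: [0.4961, 0.2558, 0.1379]
ee_rot: [0.033, 0.708, -0.705, -0.021]
force: [0.7, 0.4, -0.2]
opening: -0.0
```

Run:
```python
from h import *
st(); save('scene','s1'); save('side','d1')
for c in ('scene','side'):
  for l in ('lid_middle','lid_lip'):
    print(c,l,[(np.round(d['at'],3).tolist(),round(d['score'],2)) for d in spotter.landmark_of(c,l)][:3])
```

```text
t 3.1 tcp [0.4961 0.2558 0.1379] rot [[-0.997, 0.018, -0.077], [0.077, 0.005, -0.997], [-0.018, -1.0, -0.006]] F [ 0.7   0.4  -0.16] T [-0.05  0.04 -0.05] op -3.224023809705513e-05
scene lid_middle [([0.49, 0.165, 0.114], 0.57)]
scene lid_lip [([0.494, 0.182, 0.164], 0.94)]
side lid_middle [([0.491, 0.171, 0.119], 0.57)]
side lid_lip [([0.491, 0.182, 0.162], 0.93)]
```

View pics/s1.png

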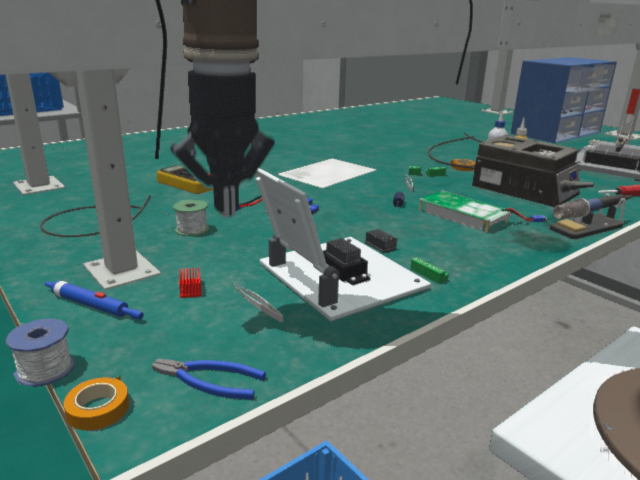

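View pics/d1.png

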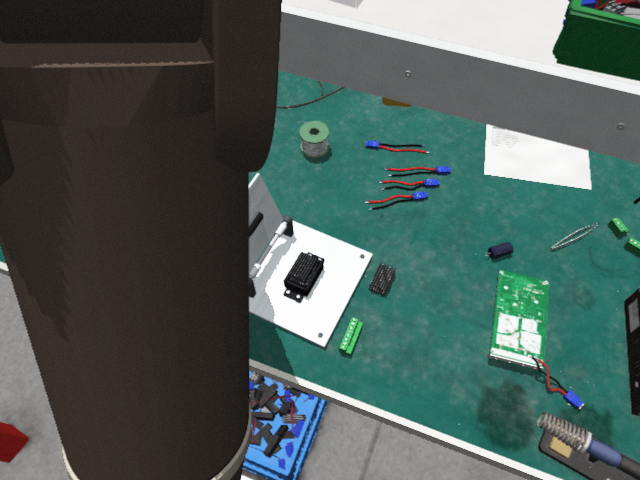

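Run:
```python
from h import *
s=monitor.observe(); Rm=R.from_quat(s['ee_rot']).as_matrix(); p=s['tcp_pos']
for h in (0,.03,.05,.06,.07,.08,.1):
  for z in (-.055,0,.055): print(h,z,proj('scene',p+Rm@np.array([0,-h,z])).round(0).tolist())
im=cv2.imread('pics/s1.png'); cv2.imwrite('pics/s1z.png',cv2.resize(im[60:240,150:340],None,fx=3.1,fy=3.1,interpolation=cv2.INTER_CUBIC))
```

```text
0 -0.055 [[183.0, 220.0]]
0 0 [[225.0, 212.0]]
0 0.055 [[264.0, 205.0]]
0.03 -0.055 [[181.0, 197.0]]
0.03 0 [[224.0, 190.0]]
0.03 0.055 [[264.0, 183.0]]
0.05 -0.055 [[180.0, 180.0]]
0.05 0 [[224.0, 174.0]]
0.05 0.055 [[264.0, 168.0]]
0.06 -0.055 [[180.0, 172.0]]
0.06 0 [[224.0, 166.0]]
0.06 0.055 [[264.0, 160.0]]
0.07 -0.055 [[179.0, 164.0]]
0.07 0 [[223.0, 158.0]]
0.07 0.055 [[264.0, 152.0]]
0.08 -0.055 [[178.0, 155.0]]
0.08 0 [[223.0, 150.0]]
0.08 0.055 [[264.0, 145.0]]
0.1 -0.055 [[177.0, 138.0]]
0.1 0 [[223.0, 133.0]]
0.1 0.055 [[264.0, 129.0]]
```

View pics/s1z.png

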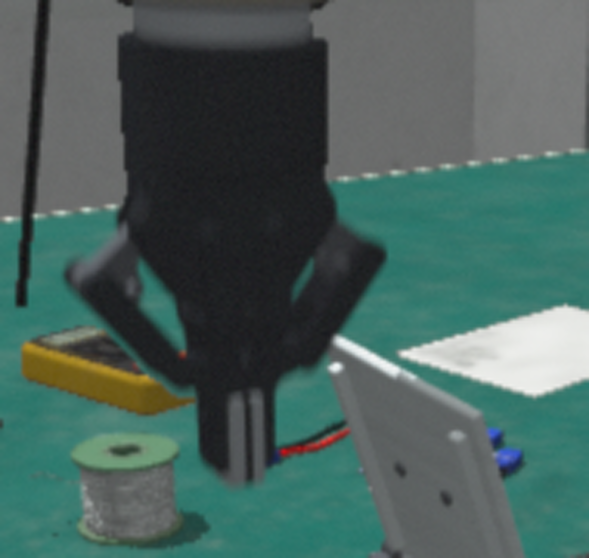

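Request:
servo_tool(motion=[[0,0,0,0,-0.15,0.2,1],[0,0,0,0,0,0.25,1],[0,0,0,0,0,0.1,1],[0,0,0,0,0,0.1,1],[0,0,0,0,0,0.1,1],[0,0,0,0,0,0.1,1],[0,0,0,0,0,0.1,1],[0,0,0,0,0,0.1,1]])

```text
clock: 4.2
tcp_pos: [0.4933, 0.1549, 0.1645]
ee_rot: [0.038, 0.713, -0.7, -0.013]
force: [-0.4, 0.7, 1.3]
opening: 0.0003
```

Run:
```python
from h import *
st(); save('scene','s2')
for c in ('scene',):
  for l in ('lid_middle','lid_lip'):
    print(c,l,[(np.round(d['at'],3).tolist(),round(d['score'],2)) for d in spotter.landmark_of(c,l)][:3])
```

```text
t 4.2 tcp [0.4933 0.1549 0.1645] rot [[-0.997, 0.037, -0.072], [0.072, 0.016, -0.997], [-0.035, -0.999, -0.019]] F [-0.37  0.69  1.32] T [ 0.26  0.04 -0.02] op 0.0003004776431962618
scene lid_middle [([0.486, 0.145, 0.119], 0.75), ([0.488, 0.136, 0.055], 0.19)]
scene lid_lip [([0.489, 0.143, 0.17], 0.79)]
```

View pics/s2.png

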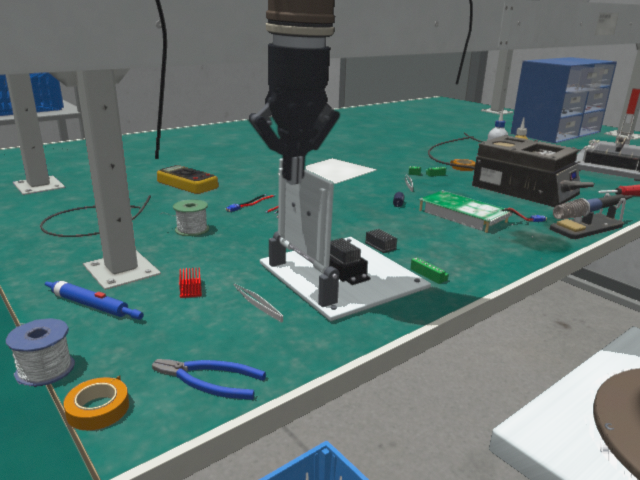

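Request:
servo_tool(motion=[[0.03,0,-0.07,0,0.12,0,1],[0,0,0,0,0.08,0.05,1],[0,0,0,0,0.01,0.07,1],[0,0,0,0,0.01,0.07,1],[0,0,0,0,0.01,0.07,1],[0,0,0,0,0,0.07,1],[0,0,0,0,0,0.05,1],[0,0,0,0,0,0.05,1]])

```text
clock: 5.15
tcp_pos: [0.4893, 0.1085, 0.1402]
ee_rot: [0.026, 0.708, -0.706, -0.026]
force: [0.0, 1.1, 0.0]
opening: 0.0
```

Run:
```python
from h import *
st(); save('scene','s3')
for c in ('scene',):
  for l in ('lid_lip',):
    print(c,l,[(np.round(d['at'],3).tolist(),round(d['score'],2)) for d in spotter.landmark_of(c,l)][:3])
```

```text
t 5.15 tcp [0.4893 0.1085 0.1402] rot [[-0.997, 0.0, -0.073], [0.073, 0.003, -0.997], [0.0, -1.0, -0.003]] F [0.03 1.13 0.04] T [ 0.2  -0.03 -0.01] op 2.4665699549769493e-05
scene lid_lip [([0.484, 0.092, 0.16], 0.97)]
```

View pics/s3.png

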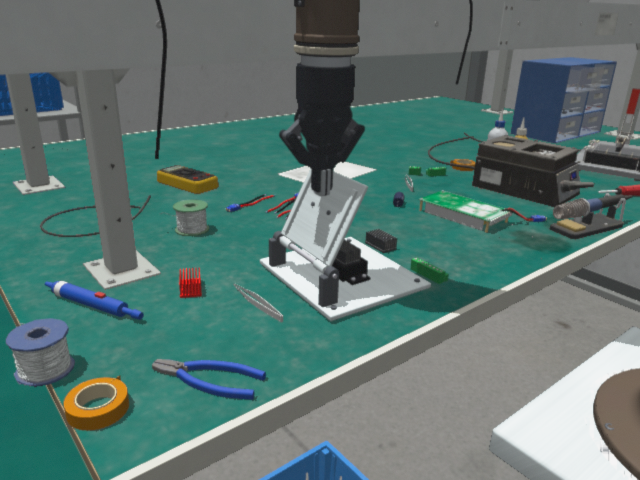

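Request:
servo_tool(motion=[[0,0,0,0,0,0.05,1],[0,0,0,0,0,0.05,1],[0,0,0,0,0,0.05,1],[0,0,0,0,-0.05,-0.2,1],[0,0,0,0,-0.1,-0.2,1],[0,0,0,0,-0.1,-0.1,1],[0,0,0,0,0,0,1],[0,0,0,0,0,0,1]])

```text
clock: 6.05
tcp_pos: [0.4919, 0.1399, 0.1657]
ee_rot: [0.026, 0.707, -0.706, -0.027]
force: [0.0, -1.4, -0.5]
opening: 0.0
```

Run:
```python
from h import *
st(); save('scene','s4')
for c in ('scene',):
  for l in ('lid_lip',):
    print(c,l,[(np.round(d['at'],3).tolist(),round(d['score'],2)) for d in spotter.landmark_of(c,l)][:3])
```

```text
t 6.05 tcp [0.4919 0.1399 0.1657] rot [[-0.997, -0.001, -0.076], [0.076, 0.0, -0.997], [0.001, -1.0, -0.0]] F [ 0.02 -1.42 -0.47] T [ 0.02  0.02 -0.  ] op 4.966199356806695e-05
scene lid_lip [([0.486, 0.066, 0.14], 0.71)]
```

View pics/s4.png

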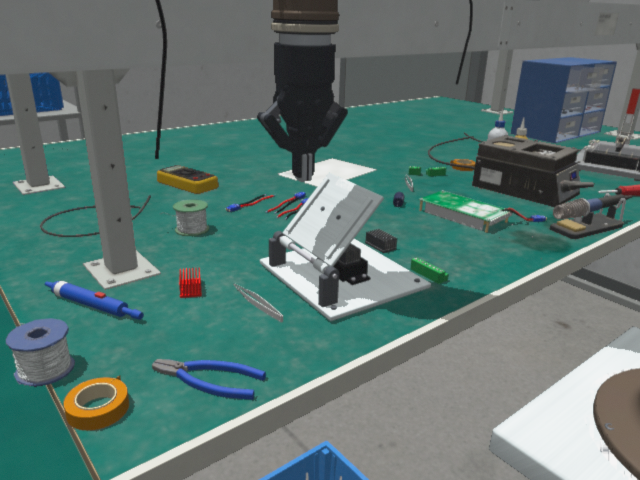

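Request:
servo_tool(motion=[[0,0,0,0,-0.2,0,1],[0,0,0,0,-0.1,0,1],[0,0,0,0,0,0,1],[0,0,0,0,0,0,1],[0,0,0,0,0,0,1],[0,0,0,0,0,0,1],[0,0,0,0,0,0,1],[0,0,0,0,0,0,1]])

```text
clock: 6.95
tcp_pos: [0.4903, 0.1357, 0.1925]
ee_rot: [-0.026, -0.706, 0.707, 0.031]
force: [-0.3, -0.0, 0.8]
opening: -0.0002
```

Run:
```python
from h import *
st(); save('scene','s5'); 
for c in ('scene','side'):
  if c=='side': save('side','d5')
  for l in ('lid_lip','lid_middle'):
    print(c,l,[(np.round(d['at'],3).tolist(),round(d['score'],2)) for d in spotter.landmark_of(c,l)][:3])
```

```text
t 6.95 tcp [0.4903 0.1357 0.1925] rot [[-0.997, -0.007, -0.08], [0.08, -0.002, -0.997], [0.007, -1.0, 0.003]] F [-0.26 -0.01  0.85] T [ 0.01  0.02 -0.  ] op -0.00016796289847122208
scene lid_lip [([0.481, 0.03, 0.079], 0.84)]
scene lid_middle [([0.482, 0.076, 0.069], 0.55), ([0.532, -0.062, 0.0], 0.37)]
side lid_lip [([0.475, 0.026, 0.076], 0.81)]
side lid_middle [([0.485, 0.075, 0.071], 0.8)]
```

View pics/s5.png

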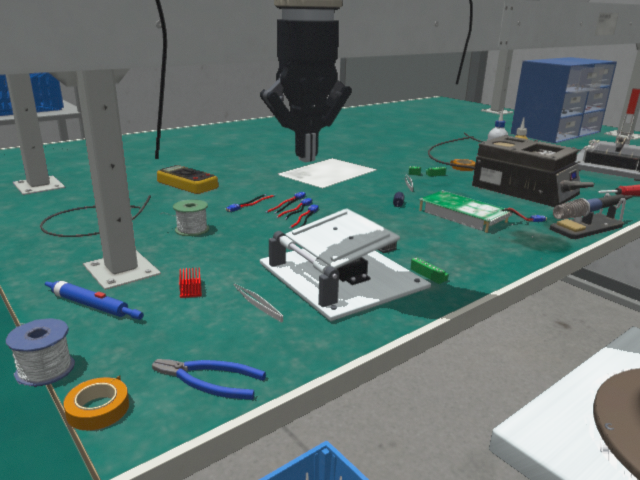

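View pics/d5.png

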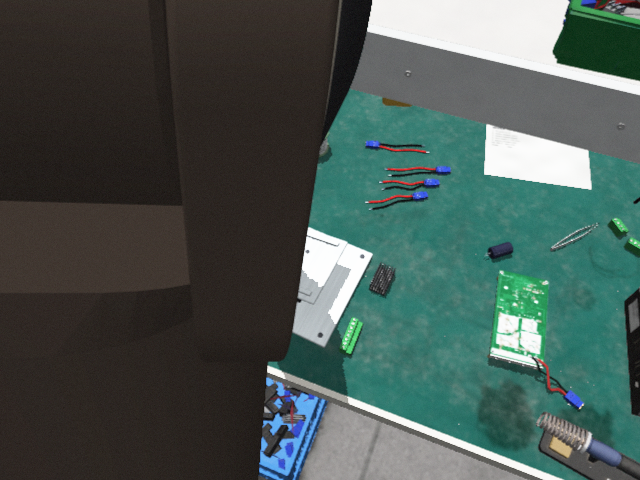

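Request:
servo_tool(motion=[[0,0,0,0.01,0,0.28,1],[0,0,0,0.01,0,0.28,1],[0,0,0,0.01,0.1,0.28,1],[0,0,0,0.01,0.2,0.25,1],[0,0,0,0,0.25,0,1],[0,0,0,0,0.2,0,1],[0,0,0,0,0.1,0,1],[0,0,0,0,0,0,1]])

```text
clock: 8.05
tcp_pos: [0.4787, 0.024, 0.107]
ee_rot: [-0.028, -0.706, 0.707, 0.028]
force: [0.6, 0.3, 0.0]
opening: 0.0001
```

Run:
```python
from h import *
st(); save('scene','s6'); 
for c in ('scene',):
  for l in ('lid_lip','lid_middle'):
    print(c,l,[(np.round(d['at'],3).tolist(),round(d['score'],2)) for d in spotter.landmark_of(c,l)][:3])
im=cv2.imread('pics/s6.png'); cv2.imwrite('pics/s6z.png',cv2.resize(im[110:310,230:470],None,fx=3,fy=3,interpolation=cv2.INTER_CUBIC))
```

```text
t 8.05 tcp [0.4787 0.024  0.107 ] rot [[-0.997, -0.001, -0.079], [0.079, -0.001, -0.997], [0.001, -1.0, 0.002]] F [0.58 0.27 0.04] T [ 0.03 -0.04 -0.02] op 5.837810095392736e-05
scene lid_lip [([0.48, 0.027, 0.075], 0.72)]
scene lid_middle [([0.48, 0.077, 0.068], 0.67)]
```

View pics/s6z.png

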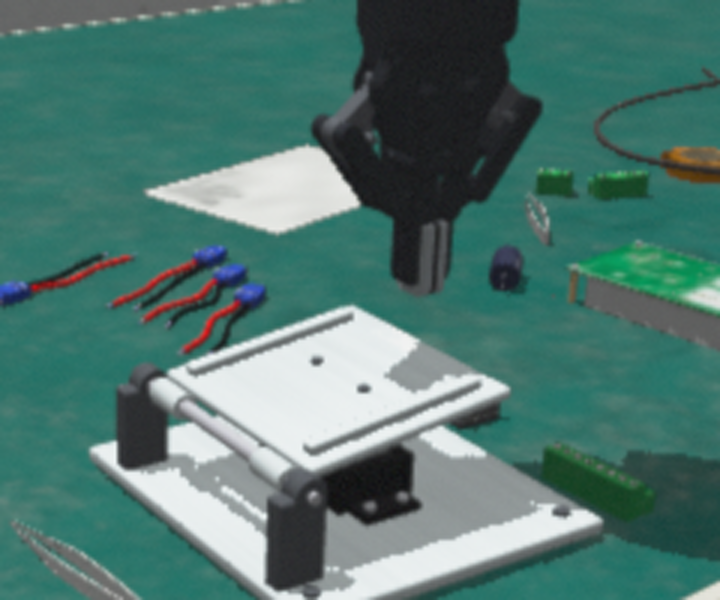

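Request:
servo_tool(motion=[[0,0,0,0,0.15,0,1],[0,0,0,0,0.07,0,1],[0,0,0,0,0.01,0,1],[0,0,0,0,0.01,0,1],[0,0,0,0,0.01,0,1],[0,0,0,0,0.01,0,1],[0,0,0,0,0.01,0,1],[0,0,0,0,0.01,0,1]])

```text
clock: 9.0
tcp_pos: [0.4838, 0.0257, 0.0849]
ee_rot: [-0.031, -0.706, 0.707, 0.024]
force: [0.5, 0.1, 0.5]
opening: 0.0002
```

Run:
```python
from h import *
st()
```

```text
t 9.0 tcp [0.4838 0.0257 0.0849] rot [[-0.997, 0.011, -0.077], [0.077, -0.001, -0.997], [-0.011, -1.0, 0.0]] F [0.45 0.1  0.51] T [ 0.    0.   -0.02] op 0.0001890597799656376
```

Request:
servo_tool(motion=[[0,0,-0.02,0.03,0.02,0,1],[0,0,0,0.02,0.02,0,1],[0,0,0,0,0.02,0,1],[0,0,0,0,0.01,0,1],[0,0,0,0,0.01,0,1],[0,0,0,0,0.01,0,1],[0,0,0,0,0.01,0,1],[0,0,0,0,0.01,0,1]])

```text
clock: 9.8
tcp_pos: [0.4783, 0.0256, 0.074]
ee_rot: [-0.027, -0.706, 0.707, 0.028]
force: [-1.7, -0.6, 5.1]
opening: -0.0001
```

Run:
```python
from h import *
st()
```

```text
t 9.8 tcp [0.4783 0.0256 0.074 ] rot [[-0.997, -0.0, -0.078], [0.078, -0.002, -0.997], [0.0, -1.0, 0.002]] F [-1.71 -0.61  5.12] T [-0.14  0.47 -0.01] op -0.00012723745187225705
```

Request:
servo_tool(motion=[[0,0,0,0,0.01,0,1],[0,0,0,0,0.01,0,1],[0,0,0,0,0.01,0,1],[0,0,0,0,0.01,0,1],[0,0,0,0,0.01,0,1],[0,0,0,0,0.005,0,1],[0,0,0,0,0.005,0,1],[0,0,0,0,0.005,0,1]])

```text
clock: 10.6
tcp_pos: [0.4783, 0.025, 0.0698]
ee_rot: [-0.028, -0.705, 0.708, 0.028]
force: [-1.4, -0.7, 6.1]
opening: -0.0003
```

Run:
```python
from h import *
st()
```

```text
t 10.6 tcp [0.4783 0.025  0.0698] rot [[-0.997, 0.0, -0.078], [0.078, -0.004, -0.997], [-0.0, -1.0, 0.004]] F [-1.4  -0.66  6.1 ] T [-0.06  0.43  0.04] op -0.0003434268564795858
```

Request:
servo_tool(motion=[[0,0,0,0,0.01,0,1],[0,0,0,0,0.01,0,1],[0,0,0,0,0.01,0,1],[0,0,0,0,0.005,0,1],[0,0,0,0,0.005,0,1],[0,0,0,0,0.005,0,1],[0,0,0,0,0.005,0,1],[0,0,0,0,0.005,0,1]])

```text
clock: 11.4
tcp_pos: [0.4783, 0.0249, 0.0688]
ee_rot: [-0.028, -0.704, 0.709, 0.027]
force: [-3.6, 0.0, 8.1]
opening: 0.0001
```

Run:
```python
from h import *
st()
```

```text
t 11.4 tcp [0.4783 0.0249 0.0688] rot [[-0.997, 0.001, -0.078], [0.078, -0.008, -0.997], [-0.002, -1.0, 0.007]] F [-3.55  0.01  8.12] T [-0.13  0.67 -0.04] op 6.68435769190276e-05
```

Request:
servo_tool(motion=[[0,0,0,0,0.01,0,1],[0,0,0,0,0.01,0,1],[0,0,0,0,0.01,0,1],[0,0,0,0,0.01,0,1],[0,0,0,0,0.01,0,1],[0,0,0,0,0.01,0,1],[0,0,0,0,0.01,0,1],[0,0,0,0,0.01,0,1]])

```text
clock: 12.2
tcp_pos: [0.4783, 0.0248, 0.0685]
ee_rot: [-0.029, -0.702, 0.711, 0.026]
force: [-5.5, -0.3, 15.1]
opening: 0.0003
```

Run:
```python
from h import *
st()
```

```text
t 12.2 tcp [0.4783 0.0248 0.0685] rot [[-0.997, 0.003, -0.078], [0.078, -0.013, -0.997], [-0.004, -1.0, 0.013]] F [-5.52 -0.26 15.05] T [-0.14  1.1  -0.05] op 0.0002587637674152708
```

Request:
servo_tool(motion=[[0,0,0,0.002,0.01,0,1],[0,0,0,0.002,0.01,0,1],[0,0,0,0.002,0.01,0,1],[0,0,0,0.002,0.01,0,1],[0,0,0,0.002,0.01,0,1],[0,0,0,0.002,0.01,0,1],[0,0,0,0.002,0.01,0,1],[0,0,0,0.002,0.01,0,1]])

```text
clock: 13.0
tcp_pos: [0.4782, 0.0248, 0.0685]
ee_rot: [-0.031, -0.7, 0.713, 0.024]
force: [-3.7, -0.7, 13.8]
opening: 0.0002
```

Run:
```python
from h import *
st()
```

```text
t 13.0 tcp [0.4782 0.0248 0.0685] rot [[-0.997, 0.009, -0.079], [0.079, -0.018, -0.997], [-0.01, -1.0, 0.017]] F [-3.66 -0.66 13.77] T [-0.12  0.97 -0.06] op 0.00017983528758571505
```

Request:
servo_tool(motion=[[0,0,0,0.003,0.012,0,1],[0,0,0,0.003,0.012,0,1],[0,0,0,0.003,0.013,0,1],[0,0,0,0.003,0.013,0,1],[0,0,0,0.003,0.014,0,1],[0,0,0,0.003,0.014,0,1],[0,0,0,0.003,0.014,0,1],[0,0,0,0.003,0.014,0,1]])

```text
clock: 13.8
tcp_pos: [0.4783, 0.0248, 0.0683]
ee_rot: [-0.034, -0.698, 0.715, 0.022]
force: [-6.5, -0.1, 20.1]
opening: 0.0002
```

Run:
```python
from h import *
st()
```

```text
t 13.8 tcp [0.4783 0.0248 0.0683] rot [[-0.997, 0.016, -0.079], [0.079, -0.024, -0.997], [-0.018, -1.0, 0.023]] F [-6.52 -0.12 20.07] T [-0.28  1.3  -0.09] op 0.000164263777036321
```

Request:
servo_tool(motion=[[0,0,0,0.004,0.014,0,1],[0,0,0,0.004,0.014,0,1],[0,0,0,0.004,0.014,0,1],[0,0,0,0.004,0.014,0,1],[0,0,0,0.004,0.014,0,1],[0,0,0,0.004,0.014,0,1],[0,0,0,0.004,0.014,0,1],[0,0,0,0.004,0.014,0,1]])

```text
clock: 14.6
tcp_pos: [0.4783, 0.0248, 0.0684]
ee_rot: [-0.038, -0.696, 0.717, 0.019]
force: [-5.9, -0.6, 19.6]
opening: -0.0002
```

Run:
```python
from h import *
st()
```

```text
t 14.6 tcp [0.4783 0.0248 0.0684] rot [[-0.996, 0.026, -0.08], [0.079, -0.031, -0.996], [-0.028, -0.999, 0.029]] F [-5.94 -0.57 19.63] T [-0.21  1.29 -0.09] op -0.00017109456485317834
```

Request:
servo_tool(motion=[[0,0,0,0.004,0.014,0,1],[0,0,0,0.004,0.014,0,1],[0,0,0,0.004,0.014,0,1],[0,0,0,0.004,0.014,0,1],[0,0,0,0.004,0.014,0,1],[0,0,0,0.004,0.014,0,1],[0,0,0,0.004,0.014,0,1],[0,0,0,0.004,0.014,0,1]])

```text
clock: 15.4
tcp_pos: [0.4783, 0.0249, 0.0684]
ee_rot: [-0.041, -0.694, 0.719, 0.015]
force: [-5.2, -1.0, 19.2]
opening: 0.0001
```

Run:
```python
from h import *
st(); save('scene','s7')
print([(np.round(d['at'],3).tolist(),round(d['score'],2)) for d in spotter.landmark_of('scene','lid_lip')][:3]);st()
im=cv2.imread('pics/s7.png'); cv2.imwrite('pics/s7z.png',cv2.resize(im[110:310,230:470],None,fx=3,fy=3,interpolation=cv2.INTER_CUBIC))
```

```text
t 15.4 tcp [0.4783 0.0249 0.0684] rot [[-0.996, 0.035, -0.08], [0.079, -0.038, -0.996], [-0.038, -0.999, 0.035]] F [-5.16 -1.   19.2 ] T [-0.2   1.35 -0.05] op 6.519390955472845e-05
[([0.481, 0.025, 0.066], 0.97)]
t 15.5 tcp [0.4783 0.0248 0.0684] rot [[-0.996, 0.035, -0.08], [0.079, -0.038, -0.996], [-0.038, -0.999, 0.035]] F [-5.78 -1.01 20.27] T [-0.33  1.29 -0.09] op -0.0002388208591836701
```

View pics/s7z.png

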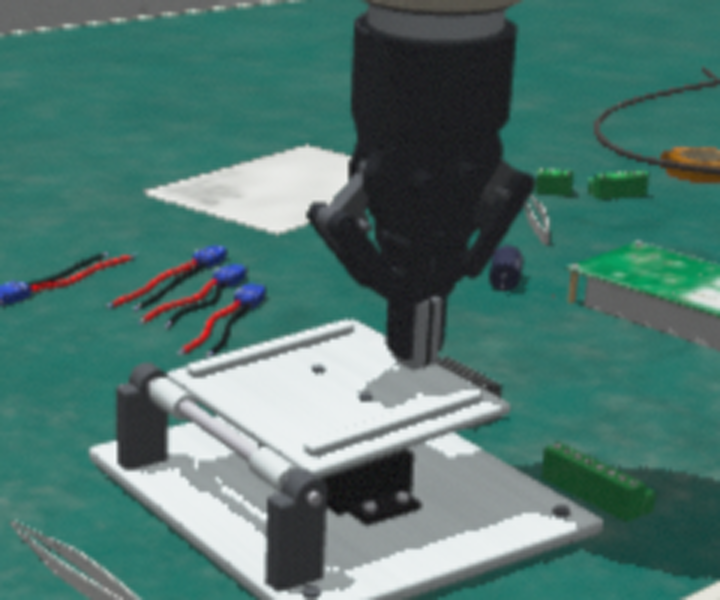

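Request:
servo_tool(motion=[[0,0,0,0,0,0,1],[0,0,0,0,-0.05,0,1],[0,0,0,0,-0.2,0,1],[0,0,0,0,-0.3,0,1],[0,0,0,0,-0.3,0,1],[0,0,0,0,-0.3,0,1],[0,0,0,0,0,0,1],[0,0,0,0,0,0,1]])

```text
clock: 16.3
tcp_pos: [0.4736, 0.0299, 0.1887]
ee_rot: [-0.041, -0.694, 0.719, 0.015]
force: [-0.5, 1.0, -0.8]
opening: 0.0001
```

Run:
```python
from h import *
st(); save('scene','s8')
for l in ('lid_lip','lid_middle','spare_sink','terminal','tweezers'): print(l,[(np.round(d['at'],3).tolist(),round(d['score'],2)) for d in spotter.landmark_of('scene',l)][:3]);
im=cv2.imread('pics/s8.png'); cv2.imwrite('pics/s8z.png',cv2.resize(im[110:310,230:470],None,fx=3,fy=3,interpolation=cv2.INTER_CUBIC))
```

```text
t 16.3 tcp [0.4736 0.0299 0.1887] rot [[-0.996, 0.035, -0.079], [0.078, -0.037, -0.996], [-0.037, -0.999, 0.034]] F [-0.51  0.97 -0.78] T [0.02 0.01 0.08] op 0.0001263102062313292
lid_lip [([0.48, 0.028, 0.064], 0.94)]
lid_middle [([0.482, 0.076, 0.064], 0.98)]
spare_sink [([0.531, -0.066, -0.0], 0.53)]
terminal [([0.412, -0.047, -0.003], 0.57)]
tweezers [([0.494, 0.218, 0.0], 0.9)]
```

View pics/s8z.png

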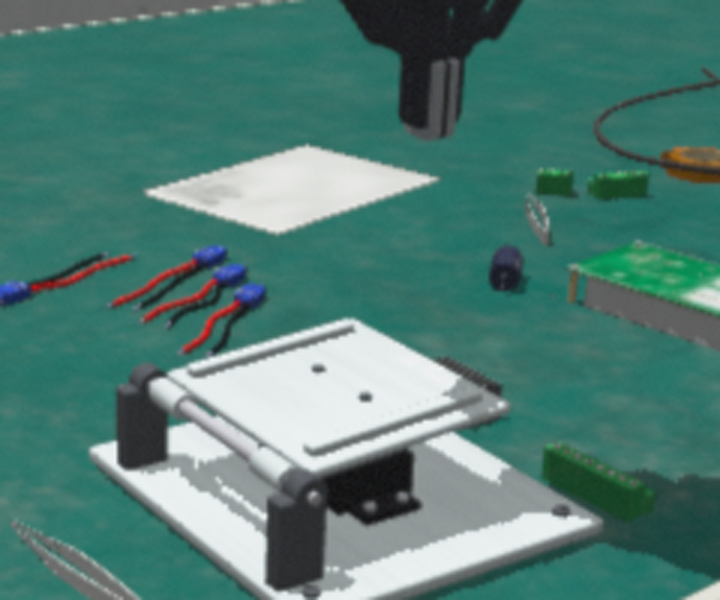

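```bash
python3 -c "
from h import *
print(workorder.close_job()); st()"
```

```text
the job is handed in; nothing more can be done
None
the job is handed in; nothing more can be done
```

The job is done and handed in at about 16.4 s of the 56 s allowed; no verdict was reported.

- **Closing the lid:** I pushed the lid from behind past upright and backed off. It swung down by itself and came to rest on the heat sink.
- **Pressing home:** I pressed slowly on the lip, which sank about 6–7 mm at around 6 N. The force then rose to 20 N with almost no further movement, so I take the sink to be on the bottom. I held 19–20 N for about 1.7 s. The highest vertical reading was 20.3 N, or about 21 N with the sideways force included.
- **Letting go:** After I lifted clear, the lid stayed closed at roughly 0.05 rad and the tool was touching nothing.
- **Bystanders:** The tweezers were found within 2–3 mm of where they started. The spare sink and terminal looked unmoved in the pictures, but I took no position for either before starting.

**One disagreement:** On the bottom, the lip gave only about 0.5 mm as the force went from 8 to 20 N. That is much stiffer than the 5 N per mm in the task text. The position still held steady at 20 N, well above the 4–8 N needed to move the sink, so I took it as fully home. I read the force only between moves, so a brief peak in between would not have shown.

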